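# Set the length stop to the green mark and register a tube in the welding fixture

## Robot

A 7-joint arm with a two-finger parallel gripper is mounted at the origin on the work surface. World frame = base frame: x ahead of the robot, y to its left, z up, the work surface at z = 0. Lengths are in m, angles in rad, forces in N, time in s.
With the tool pointing down it reaches from about 0.4 to 0.9 m from the base axis. Payload 5.5 kg.
Tool frame: the origin (TCP) lies midway between the tips of the shut fingers; the grasp point (between the pads) lies 19 mm behind it (manip.grip_depth is the distance from the TCP to the grasp point, in m); z points along the fingers, x is the direction in which the jaws open and shut, and the axes are right-handed (so a half turn about z gives the same grasp; the last joint's range is limited). The gripper opens to 92 mm and grips with 3 to 60 N. Pads are 19 mm wide; open, the fingers measure 130 mm over their backs; the gripper's body (75 mm by 190 mm) begins 47 mm behind the grasp point.
Start: joints at [1.548, 0.501, -0.427, 1.55, 0.221, 1.138, -0.21], TCP at [0.183, -0.624, 0.227] pointing down, gripper open.
Joint ranges: [-2.88, 2.88], [-0.31, 2.03], [-1.54, 1.56], [0.2, 2.42], [-1.41, 4.55], [0.19, 2.02], [-2.57, 2.57]. Speed limits (rad/s): [2.57, 2.57, 3.14, 3.14, 3.14, 3.14, 3.14].

## Interface

Orientations are given as a unit quaternion [x, y, z, w].
In Python, from bench import manip, effector, viewer gives the robot as it stands. Calls block until the motion is done:
- manip.move_pose(position, orientation): joint-space move of the TCP to a pose.
- manip.servo_line(position, ori=None, vel=0.15): straight line of the TCP; ori=None keeps the orientation; vel is the mean speed in m/s.
- manip.movej(angles): joint-space move.
- effector.open_jaws() and effector.close(f_grip=None): open the fingers fully, or close them until they stop; f_grip is the grip in N (None keeps the last).
- manip.sleep(seconds).
- manip.solve_ik(position, orientation): joint angles nearest the present ones, or None.
- viewer.get_image(name): name is "side" or "top" or "wrist"; returns the picture (480x640x3 uint8, red, green, blue); there is no depth.
- viewer.get_calibration(name): a dict with "vfov" (degrees; the focal length in pixels is half the picture's height over the tangent of half this angle, whatever the lens; pixels are square), "cx", "cy" (the principal point, pixels), "eye" and "attitude" of the camera in the world. Camera axes: x right, y down, z forward; pixel columns grow to the right and rows downward; lengths in m; the calibration is good to about 2 mm. The wrist camera is an equidistant fisheye: a pixel r from the principal point sees the ray r / f radians off the axis. A picture is of the moment at which its call begins: read the wrist's pose just before it. get_calibration takes no time and is no camera call; for the wrist camera it gives the pose at the moment of the call.
A pose or a line that the arm cannot do raises manip.PlanningError and nothing moves.
- manip.hand_in(): hands the job in, once; it reports no verdict.
Readings, each from a call of its own:
- manip.current_clock(): time.
- manip.current_q(): joint angles.
- manip.current_joint_velocities(): joint speeds.
- manip.current_tau(): joint torques, N m.
- manip.current_tool_pos(): TCP position.
- manip.current_tcp_rot(): TCP orientation.
- manip.current_force(): force on the tool from outside, world axes, zero at the start.
- manip.current_wrist_torque(): the same for the moment, N m.
- manip.current_finger_gap(): finger opening in m.
Only numpy, scipy, OpenCV 4.12 (cv2) and the standard library are available. Lean on these libraries where they do the work, as an engineer would, in place of code of your own. Each camera call takes 0.05 s, during which the arm holds its last target.

## Task

On the welding fixture, pull up the spring plunger's black knob, slide the red length stop along its rail to the hole beside the green tag and let the pin drop fully into that hole. Then lay the long rectangular tube lengthwise on the fixture bed, its 40 mm side flat on the bed, and push it home so that its long side is flush against the brass fence and its end is flush against the length stop. Let go of it, and leave the other things on the bench where they are.

Things in the scene. Friction and masses are not known exactly. Their poses are not given: they have to be found in the camera images.
- fixture: Fixed welding fixture: dark steel bed 200 (x) x 345 (y) x 10 mm. Origin on the bench surface under the bed, which spans x -90..110, y -160..185 mm of this frame, top at z 10. y runs along rail and fence, x points away from the robot (yaw within 0.2 rad). A registered tube has its centre at x +1, z 25 mm here.
- fence (a point): Middle of the brass fence's face that meets the tube's long side (the face looks to the fixture's -x), at bed level: fixture x +21, y -5, z 10 mm. The fence is a bar along the fixture's y, 310 mm long, 10 mm thick, 12 mm high above the bed. Axes as the fixture's.
- rail (a point): Centre of the middle hole in the rail's top (fixture x 65, y 80, z 48 mm), where the pin sits at the start. Square 30 mm rail along the fixture's y beyond the fence, end blocks up to 52 mm above the bench; five 13 mm holes 30 mm apart (fixture y 20, 50, 80, 110, 140). Axes as the fixture's.
- carriage (a joint): Slide of the red length stop (a red sleeve 42 x 50 mm on the rail, top 54 mm above the bench) along the fixture's +y, m; 0 = as it starts, pin in the middle hole; range -0.066..0.066; the holes are at -0.06, -0.03, 0, 0.03, 0.06. Slides with about 2.5 N of friction once the pin is out; the seated pin has 1 to 2 mm of play.
- plunger (a joint): Height of the plunger above fully home, m: 0 = pin 9 mm deep in a hole; about 0.009 = pin riding on the rail between holes; 0.012 = upper limit. A spring pulls it down with 5.6 N (home) to 9.8 N (up). The pin is 10 mm thick with a round tip and finds the hole if let go within about 2 mm of it; pull it 10 mm or more before sliding.
- knob (a point): Centre of the plunger's black round knob, 28 mm across, 24 mm tall, on an upright 20 mm barrel on top of the red sleeve; 32 mm above the sleeve's top (86 mm above the bench when home). Moves up with the plunger and along with the stop; the pin lies straight below it. Axes as the fixture's.
- stop_face (a point): Point on the length stop's steel face that meets the tube's end. The face looks to the fixture's -y, spans fixture x -50..+17, z 12..52 mm, and moves with the stop. The point is at fixture x 0, 25 mm above the bench, 25 mm towards -y from the knob's axis. Axes as the fixture's. A registered tube's centre is 70 mm from here towards -y.
- green_tag: Green disc, 16 mm across, 6 mm thick, fixed on the bed's far edge (fixture x +97 mm) exactly beside the wanted hole: it has that hole's y in the fixture frame. Origin under its centre, axes as the fixture's. Any of the four holes other than the starting one.
- yellow_tag: Yellow disc like the green one, beside another hole (not wanted).
- blue_tag: Blue disc like the green one, beside another hole (not wanted).
- white_tag: White disc like the green one, beside another hole (not wanted).
- tube_center (a point): Centre of the rectangular metal tube with closed ends, 140 mm long (its y axis), 40 mm wide (x), 30 mm tall (z), about 0.45 kg; at the start it lies on the bench to the right of the fixture, 40 mm side down, centre 15 mm above the bench. Either end may face the stop.
- offcut_center (a point): short offcut of the same tube, 65 x 40 x 30 mm, lying on the bench, a bystander to leave alone; the point is its middle.
- flange_c (a point): flat steel ring, 90 mm across, 12 mm thick, lying on the bench, a bystander to leave alone; the point is its middle.
- spray_can_c (a point): blue spray can, 64 mm across, 190 mm tall, standing, a bystander to leave alone; the point is its middle.
- wrench_c (a point): steel wrench lying on the bench, a bystander to leave alone; the point is its middle.
- hammer_c (a point): hammer lying on the bench, a bystander to leave alone; the point is its middle.
- discs_c (a point): stack of rust-brown grinding discs, 115 mm across, 18 mm high, a bystander to leave alone; the point is its middle.
- marker_c (a point): yellow paint marker, 14 mm thick, lying on the bench, a bystander to leave alone; the point is its middle.

How it is judged:
On the way, in this order (a step that is already met when the one before it is completed fails the run):
1. the plunger is pulled up out of the starting hole before the stop is moved (value of joint plunger above 0.007 m and value of joint carriage between -0.006 and 0.006 m), for 0.05 s.
2. the stop is at the green tag's hole with the pin dropped in, the tube not yet registered (y of knob in the frame of green_tag between -0.005 and 0.005 m and value of joint plunger below 0.002 m and not (x of tube_center in the frame of fixture between -0.001 and 0.003 m and y of tube_center in the frame of stop_face between -0.072 and -0.068 m and z of tube_center in the frame of fixture between 0.0225 and 0.0275 m and angle between the y axis of tube_center and the y axis of fixture, either way round below 0.025 rad)), for 0.2 s.
3. the tube is flush against fence and stop (y of knob in the frame of green_tag between -0.005 and 0.005 m and value of joint plunger below 0.002 m and x of tube_center in the frame of fixture between -0.001 and 0.003 m and y of tube_center in the frame of stop_face between -0.072 and -0.068 m and z of tube_center in the frame of fixture between 0.0225 and 0.0275 m and angle between the y axis of tube_center and the y axis of fixture, either way round below 0.025 rad), for 0.2 s.
At the end, for the whole second after the job is handed in: Pin down in the hole beside the green tag (plunger within 2 mm of home, knob within 5 mm of the tag along the rail); the released tube flat on the bed (height within 2.5 mm), within 2 mm of flush with fence and stop, and along the fence within 0.025 rad (all of step 3); the robot touches nothing.
It fails at once if a bystander is moved by more than 30 mm (distance of any of offcut_center, flange_c, spray_can_c, wrench_c, hammer_c, discs_c, marker_c from where it was at the start of the episode above 0.03 m).
It also fails if it takes over 70 s, if anything falls off the work surface, if the arm or the gripper's body presses on something with over 40 N, if the wrist force passes 120 N, or if a joint passes its speed limit or range.

## Working session

There is one attempt and no reset: what is moved stays moved. The work goes in short steps, each a Python script; the robot and the scene stay as the last script left them, time stands still between calls to the robot, and variables do not carry over. Pictures are saved under pics/ and viewed, and the job is handed in when it is done.

```bash
ls; mkdir -p pics
python3 - <<'E'
from bench import manip, effector, viewer
import cv2
for n in ["top","side","wrist"]:
    c=viewer.get_calibration(n); print(n,c)
    cv2.imwrite(f"pics/{n}0.png",viewer.get_image(n)[:,:,::-1])
print(manip.current_clock(),manip.current_tool_pos(),manip.current_tcp_rot(),manip.current_finger_gap())
E
```

```text
pics
top {'vfov': 55.98455427072236, 'cx': 319.14790781331243, 'cy': 239.08161437585505, 'eye': array([ 0.52618112, -0.00425593,  1.17943321]), 'attitude': array([-0.70491385,  0.7074409 , -0.04149107,  0.03003884])}
side {'vfov': 52.8136490485848, 'cx': 320.4089394654196, 'cy': 238.05567386313268, 'eye': array([0.52091348, 0.9256599 , 0.83507108]), 'attitude': array([-0.05279628,  0.89632788, -0.43939441,  0.02722928])}
wrist {'vfov': 65.70646984690485, 'cx': 316.6115333720473, 'cy': 236.39990344313318, 'eye': array([ 0.26220839, -0.60054808,  0.38422429]), 'attitude': array([ 0.79134657, -0.59186418, -0.09260497,  0.12203165])}
0.15 [ 0.1830871  -0.62311343  0.22591234] [ 8.00621669e-01 -5.99169731e-01 -5.83396546e-04 -4.85913563e-04] 0.0915795585920914
```

View pics/top0.png

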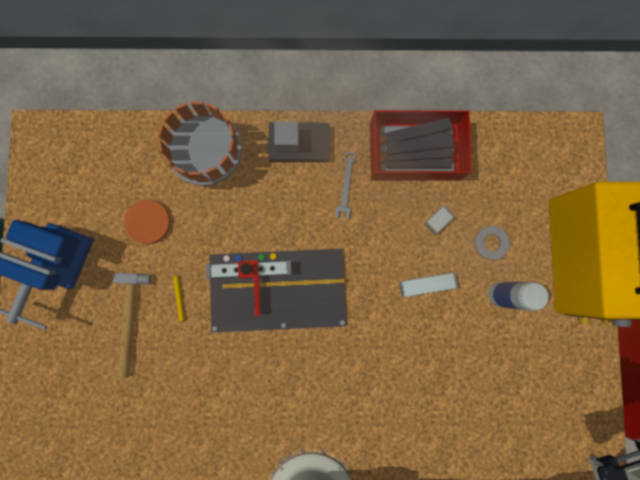

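View pics/side0.png

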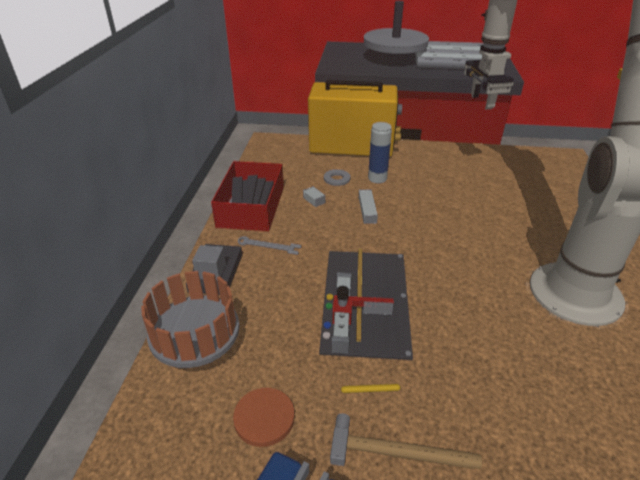

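View pics/wrist0.png

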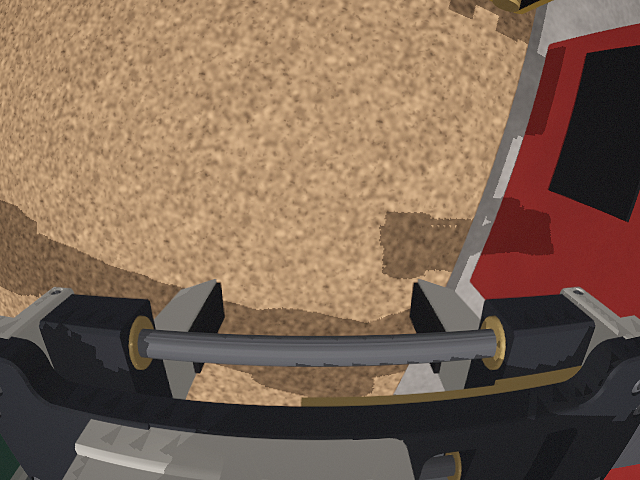

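The top view shows the dark bed at about (278,290) and the red stop and knob at (248,268). The tags run white (226,258), blue (239,257), green (261,257), yellow (273,256). The tube is at (429,285). I'll measure these next.

```bash
cat > h.py <<'E'
import numpy as np, cv2
from scipy.spatial.transform import Rotation as R
from bench import manip, effector, viewer
def ray(c,uv,fish=False,h=480):
    f=h/2/np.tan(np.radians(c['vfov'])/2)
    d=(np.atleast_2d(uv)-[c['cx'],c['cy']])/f
    if fish:
        r=np.linalg.norm(d,axis=1,keepdims=True); k=np.where(r>1e-9,np.sin(r)/np.maximum(r,1e-9),1)
        v=np.hstack([d*k,np.cos(r)])
    else: v=np.hstack([d,np.ones((len(d),1))])
    return R.from_quat(c['attitude']).apply(v)
def onplane(c,uv,z,fish=False):
    v=ray(c,uv,fish); e=c['eye']; return e+v*((z-e[2])/v[:,2:3])
def proj(c,p,fish=False,h=480):
    f=h/2/np.tan(np.radians(c['vfov'])/2)
    v=R.from_quat(c['attitude']).inv().apply(np.atleast_2d(p)-c['eye'])
    if fish:
        rr=np.linalg.norm(v[:,:2],axis=1,keepdims=True); th=np.arctan2(rr,v[:,2:3]); d=v[:,:2]/np.maximum(rr,1e-9)*th
    else: d=v[:,:2]/v[:,2:3]
    return d*f+[c['cx'],c['cy']]
def big(m,n=1):
    k,l,s,ce=cv2.connectedComponentsWithStats(m.astype(np.uint8))
    o=np.argsort(-s[1:,4])[:n]+1
    return [(l==i,s[i,4],ce[i]) for i in o]
E
cat > m1.py <<'E'
from h import *
c=viewer.get_calibration('top')
im=cv2.imread('pics/top0.png'); hsv=cv2.cvtColor(im,cv2.COLOR_BGR2HSV).astype(int); H,S,V=hsv[...,0],hsv[...,1],hsv[...,2]
roi=np.zeros(H.shape,bool); roi[235:345,195:360]=1
# bed hull
m=roi&((S<60)|(((H<35)==False)&(S>60)))
m=roi&~((H>5)&(H<25)&(S>80)&(V>90))
b,a,ce=big(m)[0]
bm=cv2.morphologyEx(b.astype(np.uint8),cv2.MORPH_OPEN,np.ones((5,5)))
cn=max(cv2.findContours(bm,0,2)[0],key=cv2.contourArea)
hull=cv2.convexHull(cn); rect=cv2.minAreaRect(hull); box=cv2.boxPoints(rect)
print('bed',a,rect); print(onplane(c,box,0.010))
for n,mm,z in [('green',(H>45)&(H<80)&(S>100),.016),('yellow',(H>22)&(H<33)&(S>150)&(V>100),.016),('blue',(H>100)&(H<130)&(S>100),.016),('white',(S<40)&(V>190),.016),('red',((H<5)|(H>174))&(S>150),.054)]:
    r2=np.zeros(H.shape,bool)
    if n=='red': r2[255:320,230:270]=1
    else: r2[250:263,218:282]=1
    bb=big(mm&r2)
    if bb: print(n,bb[0][1],bb[0][2],onplane(c,bb[0][2],z))
r3=np.zeros(H.shape,bool); r3[265:305,390:470]=1
b=big(r3&(S<60))[0]; rect=cv2.minAreaRect(np.argwhere(b[0])[:,::-1].astype(np.float32)); print('tube',b[1],b[2],rect)
print(onplane(c,b[2],.03)); p=onplane(c,cv2.boxPoints(rect),.03); print(p, np.linalg.norm(np.diff(p,axis=0),axis=1))
cv2.imwrite('pics/topcrop.png',cv2.resize(im[230:350,190:480],None,fx=2.7,fy=2.7,interpolation=cv2.INTER_CUBIC))
E
python3 m1.py
```

```text
bed 9784 ((275.81298828125, 290.0264587402344), (77.14990997314453, 138.24700927734375), 87.30571746826172)
[[ 0.60505024  0.27181686  0.01      ]
 [ 0.62078976 -0.08553505  0.01      ]
 [ 0.4231396  -0.09289     0.01      ]
 [ 0.40889479  0.25850659  0.01      ]]
green 28 [261.21428571 256.5       ] [[0.59963546 0.12600442 0.016     ]]
yellow 33 [272.75757576 256.        ] [[0.60082472 0.09633464 0.016     ]]
blue 32 [237.5 257.5] [[0.59726615 0.18686154 0.016     ]]
red 404 [252.16584158 281.9480198 ] [[0.53422597 0.14357011 0.054     ]]
tube 907 [428.21168688 284.35832415] ((428.2100524902344, 284.3330078125), (16.23457908630371, 56.499755859375), 80.13418579101562)
[[ 0.52638143 -0.30004043  0.03      ]]
[[ 0.53475599 -0.22568066  0.03      ]
 [ 0.55875455 -0.36874882  0.03      ]
 [ 0.51812956 -0.37444439  0.03      ]
 [ 0.49438146 -0.23184842  0.03      ]] [0.14506698 0.0410223  0.14455996]
```

View pics/topcrop.png

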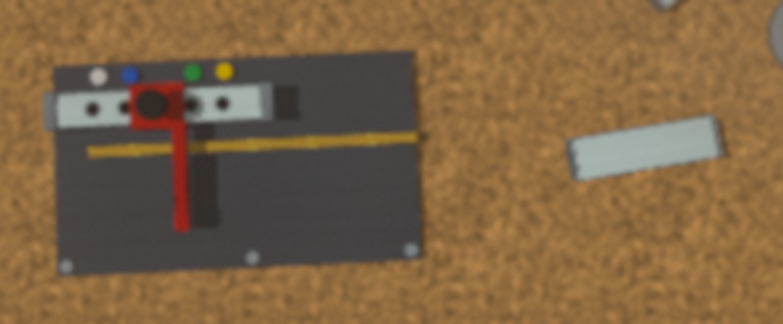

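```bash
cat >> h.py <<'E'
def ori(tx):  # tool x along tx (xy), z down
    tx=np.array([tx[0],tx[1],0.])/np.hypot(*tx[:2]); z=np.array([0,0,-1.])
    return R.from_matrix(np.column_stack([tx,np.cross(z,tx),z])).as_quat()
def snap(n,f):
    c=viewer.get_calibration(n); im=viewer.get_image(n)[:,:,::-1].copy(); cv2.imwrite('pics/'+f,im); return c,im
E
python3 - <<'E'
from h import *
import pickle
y=.039
manip.move_pose([.45,.11,.22],ori([np.sin(y),-np.cos(y)]))
manip.sleep(.3)
print(manip.current_clock(),manip.current_tool_pos(),manip.current_q(),manip.current_force())
c,im=snap('wrist','w1.png'); pickle.dump(c,open('w1.pkl','wb')); print(c)
E
```

```text
3.2 [0.45011948 0.10977467 0.21998638] [ 0.56334703  0.25788233 -0.97434674  1.99629273  0.25132463  1.01263911
 -2.06268876] [ 0.47992417 -1.1690625   0.12747662]
{'vfov': 65.70646984690485, 'cx': 316.6115333720473, 'cy': 236.39990344313318, 'eye': array([0.53250877, 0.1123976 , 0.37840713]), 'attitude': array([ 0.71219251, -0.68503988, -0.10651165,  0.11026085])}
```

View pics/w1.png

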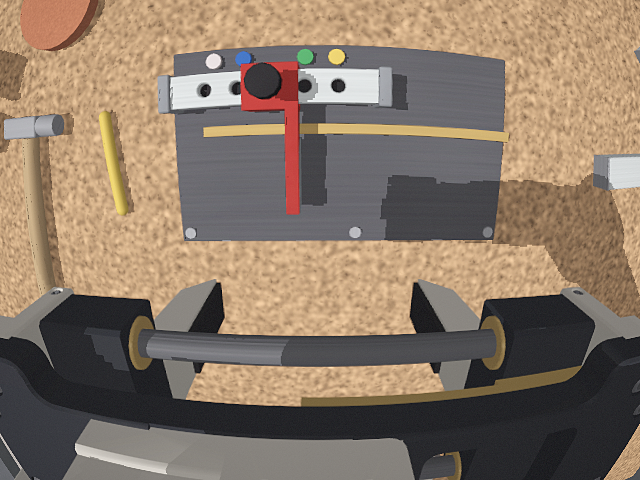

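The wrist view shows the tags at (214,61), (244,58), (305,56) and (337,57), the knob at (263,80), the rail holes at (205,90) and (338,85), and the bed corners near (175,56), (505,60), (493,241) and (183,241).

```bash
cat > m2.py <<'E'
from h import *
import pickle
from scipy.optimize import least_squares
c=pickle.load(open('w1.pkl','rb')); im=cv2.imread('pics/w1.png')
hsv=cv2.cvtColor(im,cv2.COLOR_BGR2HSV).astype(int); H,S,V=hsv[...,0],hsv[...,1],hsv[...,2]
def box(u0,v0,u1,v1):
    r=np.zeros(H.shape,bool); r[v0:v1,u0:u1]=1; return r
P=[];F=[]
for n,mm,bx,y in [('white',(S<45)&(V>170),(203,50,225,72),.14),('blue',(H>100)&(H<130)&(S>100),(233,48,256,68),.11),('green',(H>45)&(H<85)&(S>80),(294,45,318,66),.05),('yellow',(H>20)&(H<33)&(S>110),(326,46,349,67),.02)]:
    b=big(mm&box(*bx))[0]; p=onplane(c,b[2],.0155,True)[0]; print(n,b[1],b[2],p); P.append(p);F.append((.097,y))
for n,bx,y in [('h140',(195,80,214,100),.14),('h20',(329,76,348,95),.02)]:
    b=big((V<70)&box(*bx))[0]; p=onplane(c,b[2],.046,True)[0]; print(n,b[1],b[2],p); P.append(p);F.append((.065,y))
b=big((V<60)&box(240,58,288,104))[0]; print('knob',b[1],b[2],onplane(c,b[2],.095,True)[0]); K=onplane(c,b[2],.095,True)[0]
# fence: brass mask line
fm=((H>15)&(H<28)&(S>80)&(V>120)&box(200,120,510,145))
b=big(fm)[0]; ys,xs=np.nonzero(b[0])
pts=[]
for u in range(340,480,10):
    v=ys[xs==u]; pts.append((u,v.min()-.5,v.max()+.5))
pts=np.array(pts); fr=onplane(c,pts[:,[0,2]],.022,True); bk=onplane(c,pts[:,[0,1]],.022,True)
print('fence near edge top slope',np.polyfit(fr[:,1],fr[:,0],1),'thick',np.mean(bk[:,0]-fr[:,0]))
P=np.array(P)[:,:2];F=np.array(F)
def res(q):
    Rm=np.array([[np.cos(q[2]),-np.sin(q[2])],[np.sin(q[2]),np.cos(q[2])]])
    return ((F@Rm.T+q[:2])-P).ravel()
s=least_squares(res,[.5,.08,.04]); print(s.x); print(np.round(s.fun.reshape(-1,2)*1e3,1))
q=s.x; Rm=np.array([[np.cos(q[2]),-np.sin(q[2])],[np.sin(q[2]),np.cos(q[2])]])
print('knob in fix',(K[:2]-q[:2])@Rm,'fence in fix',((fr[:,:2]-q[:2])@Rm)[[0,7,-1]])
np.save('fix.npy',q)
# draw predicted points
pr=[]
for x,y,z in [(-.09,-.16,.01),(.11,-.16,.01),(.11,.185,.01),(-.09,.185,.01),(.021,-.16,.022),(.021,.15,.022),(.065,.08,.098),(.065,.05,.048)]:
    w=Rm@[x,y]+q[:2]; pr.append([*w,z])
uv=proj(c,pr,True); print(np.round(uv,1))
for u in uv: cv2.drawMarker(im,tuple(int(round(t)) for t in u),(255,0,255),0,8,1)
cv2.imwrite('pics/w1m.png',im[20:260])
E
python3 m2.py
```

```text
white 183 [212.93442623  60.80327869] [0.59334238 0.21647343 0.0155    ]
blue 180 [242.86666667  57.85555556] [0.59524866 0.18634527 0.0155    ]
green 210 [304.78571429  56.35714286] [0.59684601 0.12641683 0.0155    ]
yellow 214 [336.21028037  56.22897196] [0.59823579 0.09646276 0.0155    ]
h140 92 [205.10869565  90.26086957] [0.56101397 0.21423359 0.046     ]
h20 133 [337.88721805  85.30075188] [0.56627035 0.09528963 0.046     ]
knob 849 [264.2614841   81.24028269] [0.56293618 0.15304728 0.095     ]
fence near edge top slope [-0.04431881  0.52657524] thick 0.009927310554760855
[0.50222283 0.07235409 0.04153904]
[[-0.  -0.2]
 [-0.7 -0.1]
 [ 0.2 -0.1]
 [ 0.1 -0.1]
 [ 0.3  0.7]
 [ 0.1 -0.3]]
knob in fix [0.06401193 0.07810234] fence in fix [[ 0.02095746  0.01683099]
 [ 0.0217597  -0.05128176]
 [ 0.02130085 -0.11490971]]
[[493.1 240. ]
 [504.9  59.7]
 [172.9  53.9]
 [183.2 240.9]
 [508.2 142. ]
 [203.1 136.9]
 [261.2  79.6]
 [303.8  85. ]]
```

View pics/w1m.png

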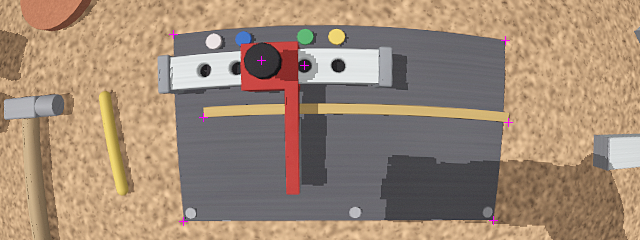

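```bash
cat >> h.py <<'E'
FX=np.load('fix.npy'); 
RM=np.array([[np.cos(FX[2]),-np.sin(FX[2])],[np.sin(FX[2]),np.cos(FX[2])]])
def W(x,y,z): return np.array([*(RM@[x,y]+FX[:2]),z])
def Fx(p): return np.array([*((np.array(p)[:2]-FX[:2])@RM),p[2]])
def ff(): return np.array([*(np.array(manip.current_force())[:2]@RM),manip.current_force()[2]])
def st(s=''): print(s,round(manip.current_clock(),2),'tcp',np.round(Fx(manip.current_tool_pos())*1e3,1),'f',np.round(ff(),1),'gap',round(manip.current_finger_gap()*1e3,1))
E
python3 - <<'E'
from h import *
o=ori(-RM[:,1])
manip.move_pose(W(.065,.08,.14),o); st()
manip.servo_line(W(.065,.08,.067),vel=.1); st('down')
effector.close(f_grip=45); manip.sleep(.2); st('closed')
manip.servo_line(W(.065,.08,.0785),vel=.03); manip.sleep(.2); st('up')
snap('side','s1.png'); snap('wrist','w2.png')
E
```

```text
3.88 tcp [ 64.1  80.6 139.6] f [0.3 0.4 0.3] gap 91.7
down 4.77 tcp [65.3 80.5 67.3] f [-0.2 -0.6  0.3] gap 91.9
closed 5.99 tcp [65.  80.1 67. ] f [ 0.9  0.4 -0.7] gap 27.0
up 6.72 tcp [64.9 80.  78.3] f [  3.1   2.1 -10.8] gap 27.0
```

View pics/w2.png

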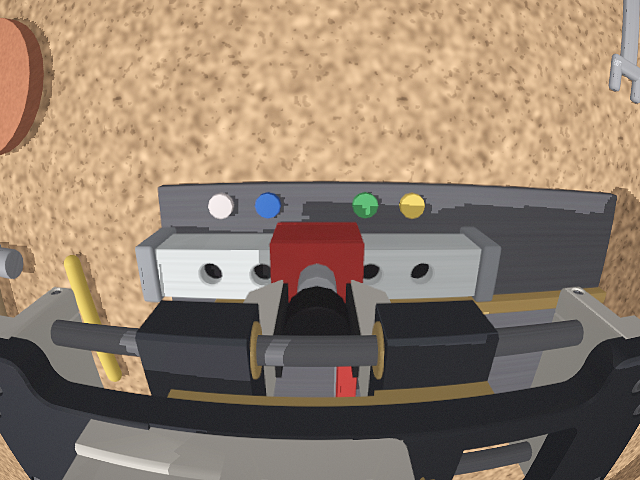

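The fingers hold the black knob at (316,305), the barrel shows below it, and the pull is 10.8 N, so the plunger is up. Next I slide the stop.

Run:
```python
from h import *
manip.servo_line(W(.065,.0495,.0785),vel=.04); manip.sleep(.1); st('slid')
manip.servo_line(W(.065,.0495,.067),vel=.04); manip.sleep(.2); st('lowered')
effector.open_jaws(); manip.sleep(.3); st('open')
manip.servo_line(W(.065,.0495,.14),vel=.15)
manip.move_pose(W(-.05,.03,.22),ori(-RM[:,1])); manip.sleep(.2);st()
import pickle
c,im=snap('wrist','w3.png'); pickle.dump(c,open('w3.pkl','wb'))
```

```text
slid 7.83 tcp [64.9 48.  78.3] f [  2.4  -2.3 -10.7] gap 27.1
lowered 8.47 tcp [65.  49.7 67. ] f [ 1.2 -2.  -3.9] gap 27.2
open 9.89 tcp [65.  49.5 67. ] f [ 0.1 -0.5 -0. ] gap 91.5
 11.35 tcp [-49.5  30.2 219.4] f [ 0.1 -0.2 -0.2] gap 91.5
```

View pics/w3.png

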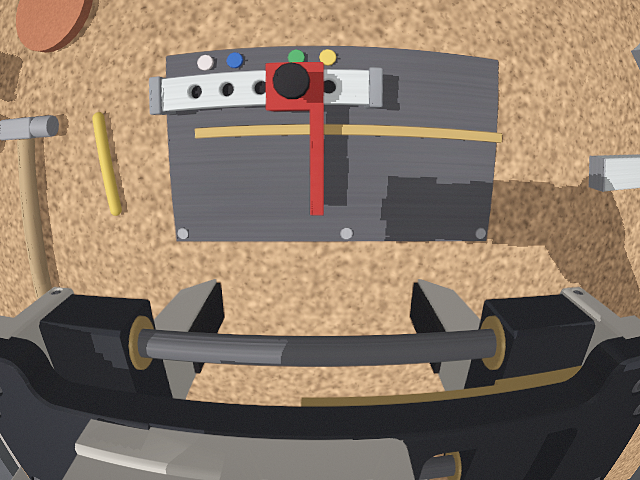

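Run:
```python
from h import *
def knob(f,c):
    im=cv2.imread('pics/'+f); hs=cv2.cvtColor(im,cv2.COLOR_BGR2HSV)
    m=np.zeros(im.shape[:2],bool); m[270:315,328:360]=1
    b=big(m&(hs[...,2]<45))[0]
    d=ray(c,b[2])[0]; e=c['eye']
    ef=np.array([*((e[:2]-FX[:2])@RM),e[2]]); df=np.array([*(d[:2]@RM),d[2]])
    t=(.065-ef[0])/df[0] if abs(df[0])>.2 else None
    # assume known y -> z
    return b[1],b[2],ef,df
c,im=snap('side','s2.png')
for f,y in [('side0.png',.08),('s2.png',.05)]:
    a,uv,ef,df=knob(f,c); t=(y-ef[1])/df[1]; print(f,a,uv,ef+t*df, 'pred px home/up',proj(c,[W(.065,y,.086),W(.065,y,.095)]).round(1).tolist())
cv2.imwrite('pics/s2c.png',cv2.resize(im[230:370,280:440],None,fx=4,fy=4,interpolation=cv2.INTER_CUBIC))
```

```text
side0.png 102 [342.26470588 292.83333333] [0.06726015 0.08       0.08494108] pred px home/up [[343.3, 292.5], [343.4, 289.6]]
s2.png 98 [342.74489796 283.1122449 ] [0.0674569  0.05       0.08624144] pred px home/up [[343.8, 283.2], [343.9, 280.3]]
```

View pics/s2c.png

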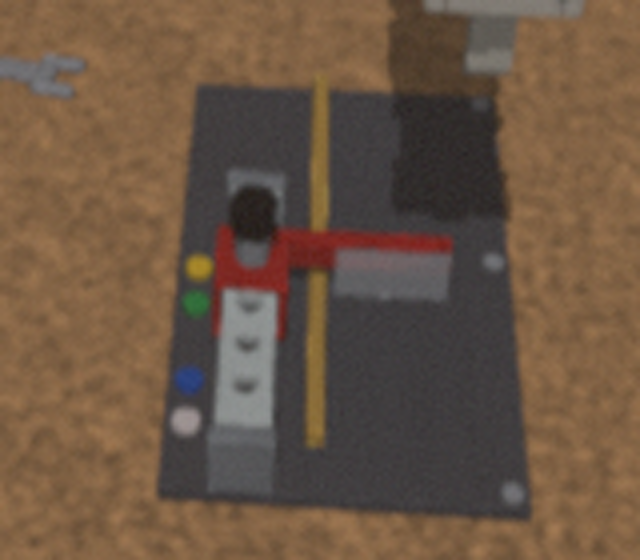

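Knob height reads about 86 mm (home), and it sits beside the green tag. Next, the tube.

Run:
```python
from h import *
import pickle
yt=.166
tx=np.array([np.cos(yt),np.sin(yt)]); ty=np.array([-np.sin(yt),np.cos(yt)])
g=np.array([.5264,-.3000])
for s in (1,-1):
    o=ori(s*tx)
    q1=manip.solve_ik([*(g-.03*ty),.2],o); q2=manip.solve_ik(W(.001,-.075,.03),ori(s*RM[:,0]))
    print(s,None if q1 is None else np.round(q1,2),None if q2 is None else np.round(q2,2))
```

```text
1 [ 1.29  0.78 -1.21  1.63  0.76  1.28  0.11] [ 0.77  0.82 -1.07  2.02  0.95  0.91 -0.79]
-1 [ 0.67  0.46 -0.21  1.65  0.1   1.05 -2.55] [-0.75  0.72  0.9   2.07 -0.84  0.77 -2.41]
```

Run:
```python
from h import *
import pickle
yt=.166
tx=np.array([np.cos(yt),np.sin(yt)]); ty=np.array([-np.sin(yt),np.cos(yt)])
g=np.array([.5264,-.3000])
manip.move_pose([*(g-.06*ty),.16],ori(tx)); manip.sleep(.2); st()
c,im=snap('wrist','w4.png'); pickle.dump(c,open('w4.pkl','wb'))
```

```text
13.56 tcp [  16.7 -431.8  160.4] f [ 0.6 -0.4 -0.2] gap 91.6
```

View pics/w4.png

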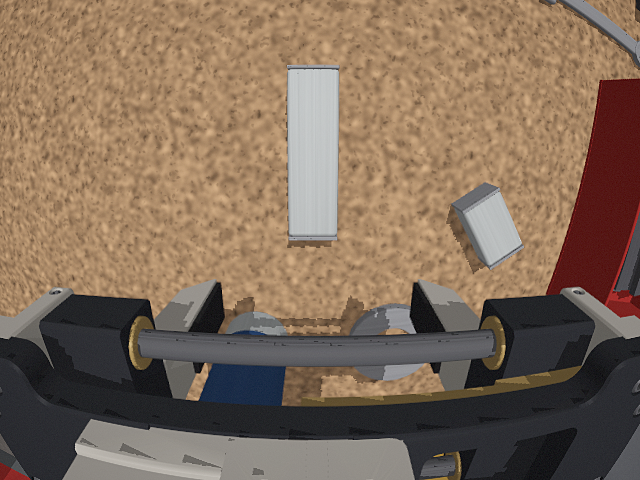

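The tube fills (288–339, 67–240). The spray can shows low in the frame near (245,370), so I'll check clearance to it.

Run:
```python
from h import *
import pickle
ct=viewer.get_calibration('top'); print('can top',onplane(ct,[533,297],.19))
c=pickle.load(open('w4.pkl','rb')); im=cv2.imread('pics/w4.png'); hs=cv2.cvtColor(im,cv2.COLOR_BGR2HSV)
m=np.zeros(im.shape[:2],bool); m[50:260,270:360]=1
b=big(m&(hs[...,1]<50)&(hs[...,2]>140))[0]
ct=max(cv2.findContours(b[0].astype(np.uint8),0,2)[0],key=cv2.contourArea)[:,0].astype(float)
p=onplane(c,ct,.03,True)[:,:2].astype(np.float32)
r=cv2.minAreaRect(p*1000); print(r); bx=cv2.boxPoints(r)
e=[bx[1]-bx[0],bx[2]-bx[1]]; L=max(e,key=np.linalg.norm); L=L*np.sign(L[1]); 
print('yaw',np.arctan2(-L[0],L[1]), 'mm',[np.linalg.norm(x) for x in e])
np.save('tube.npy',[r[0][0]/1e3,r[0][1]/1e3,np.arctan2(-L[0],L[1])])
```

```text
can top [[ 0.49778983 -0.4885784   0.19      ]]
((524.0452270507812, -302.2227783203125), (39.496097564697266, 132.3102264404297), 9.479012489318848)
yaw 0.1654399 mm [np.float32(132.31023), np.float32(39.496067)]
```

Run:
```python
from h import *
t=np.load('tube.npy'); yt=t[2]; tx=np.array([np.cos(yt),np.sin(yt)]); ty=np.array([-np.sin(yt),np.cos(yt)])
g=t[:2]-.028*ty; o=ori(tx)
manip.servo_line([*g,.09],ori=o,vel=.15); manip.servo_line([*g,.0165],vel=.08); st('down')
effector.close(f_grip=50); manip.sleep(.2); st('closed')
manip.servo_line([*g,.12],vel=.12); manip.sleep(.2); st('lift')
import pickle
c,im=snap('wrist','w5.png'); pickle.dump(c,open('w5.pkl','wb')); snap('side','s5.png')
```

```text
down 15.33 tcp [  10.2 -403.    17. ] f [0.6 0.8 0.3] gap 91.6
closed 16.4 tcp [   9.8 -402.9   16.5] f [ 0.1 -0.6 -0.5] gap 39.9
lift 17.61 tcp [   9.2 -402.7  119.1] f [-1.3  1.  -4.9] gap 39.7
```

View pics/w5.png

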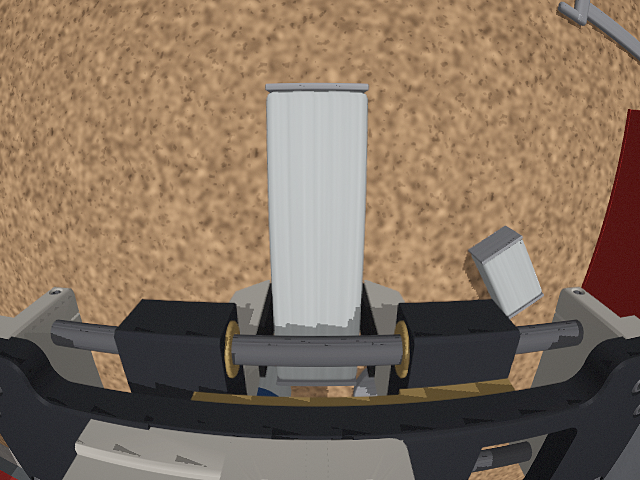

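View pics/s5.png

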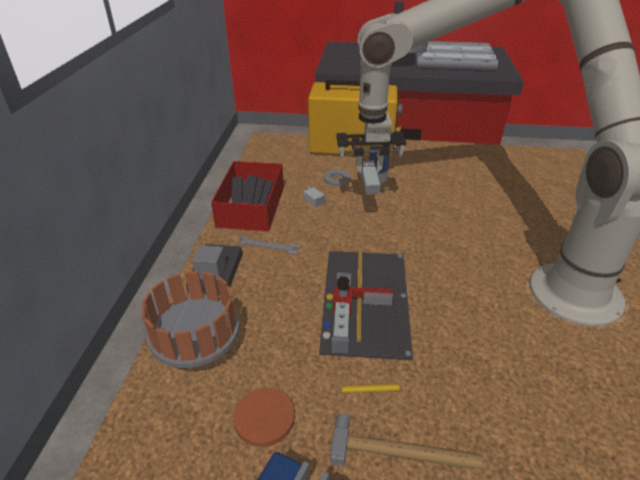

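Run:
```python
from h import *
import pickle
c=pickle.load(open('w5.pkl','rb'))
tp=np.array(manip.current_tool_pos()); Rt=R.from_quat(manip.current_tcp_rot())
for uv in [(267,84),(368,84),(268,92),(367,92),(274,260),(364,260)]:
    p=onplane(c,uv,tp[2]+.0135,True)[0]; print(uv,np.round(Rt.inv().apply(p-tp)*1e3,1))
```

```text
(267, 84) [-19.3 -97.3 -13.4]
(368, 84) [ 19.3 -97.4 -13.4]
(268, 92) [-19.  -94.2 -13.4]
(367, 92) [ 18.9 -94.2 -13.4]
(274, 260) [-18.2 -25.8 -13.5]
(364, 260) [ 19.6 -25.8 -13.5]
```

Run:
```python
from h import *
o=ori(RM[:,0])
manip.servo_line(W(-.007,-.082,.12),ori=o,vel=.2); st('over')
manip.servo_line(W(-.007,-.082,.032),vel=.1); manip.sleep(.15); st('low'); f0=ff()
z=.032
for z in np.arange(.029,.0235,-.001):
    manip.servo_line(W(-.007,-.082,z),vel=.02); manip.sleep(.05)
    f=ff(); print(round(z,4),(f-f0).round(1),(Fx(manip.current_tool_pos())*1e3).round(1))
    if f[2]-f0[2]>3: break
st('touch')
snap('wrist','w6.png')
```

```text
over 19.47 tcp [ -7.  -83.2 119.8] f [ 0.4  0.7 -4.7] gap 39.4
low 20.65 tcp [ -6.4 -82.1  32.6] f [ 0.5 -0.5 -5.2] gap 39.7
0.029 [-0.4  0.8  0. ] [ -7. -82.  29.]
0.028 [-1.7  0.7  0. ] [ -7. -82.  28.]
0.027 [-0.1  0.5  1.3] [ -6.9 -82.   27. ]
0.026 [-1.5 -0.   9.2] [ -6.8 -82.   26.4]
touch 21.9 tcp [ -6.8 -82.   26.4] f [-1.  -0.6  4. ] gap 39.2
```

View pics/w6.png

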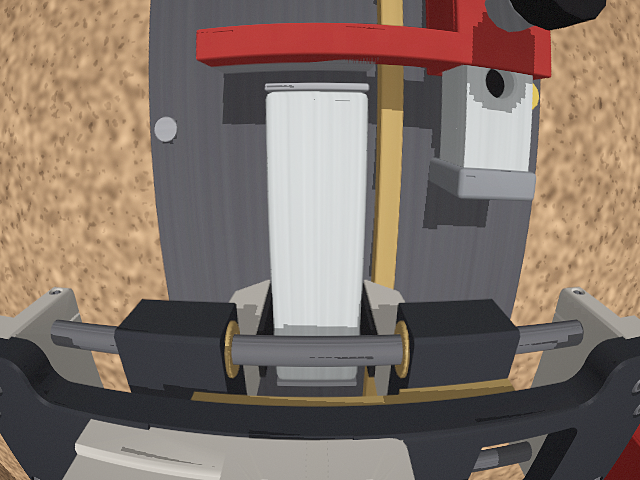

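The tube is on the bed, clear of the fence (brass strip at u≈390) and the stop (red bar, v≈60). I push to the fence first, then to the stop.

Run:
```python
from h import *
z=.0267
manip.servo_line(W(-.007,-.082,z),vel=.02); manip.sleep(.05); f0=ff(); st()
x=-.007
while x<.006:
    x+=.001; manip.servo_line(W(x,-.082,z),vel=.03); manip.sleep(.04); d=ff()-f0
    if x>-.001: print(round(x,4),d.round(1),(Fx(manip.current_tool_pos())*1e3).round(1))
    if d[0]<-9: break
st('fence')
x-=.0005 if d[0]<-15 else 0
manip.servo_line(W(x,-.082,z),vel=.03); manip.sleep(.04); f0=ff()
y=-.082
while y<-.066:
    y+=.001; manip.servo_line(W(x,y,z),vel=.03); manip.sleep(.04); d=ff()-f0
    if y>-.078: print(round(y,4),d.round(1),(Fx(manip.current_tool_pos())*1e3).round(1))
    if d[1]<-10: break
st('stop'); snap('wrist','w7.png')
```

```text
22.25 tcp [ -6.9 -82.   26.5] f [ 0.9 -0.6 -3. ] gap 39.5
0.0 [-0.9  0.4 -1.1] [  0.1 -82.   26.7]
0.001 [-1.6  0.4 -0.9] [  1.  -82.   26.7]
0.002 [-4.7  1.   0. ] [  1.2 -82.   26.5]
0.003 [-7.7  0.5  3.6] [  1.2 -82.1  26.5]
0.004 [-11.5  -0.8   8.2] [  1.3 -82.1  26.5]
fence 25.46 tcp [  1.3 -82.1  26.5] f [-10.6  -1.4   5.2] gap 39.2
-0.077 [ -2.7 -10.9   4.2] [  1.2 -82.   26.5]
stop 27.21 tcp [  1.2 -82.   26.5] f [-12.8 -11.2  10.1] gap 39.7
```

View pics/w7.png

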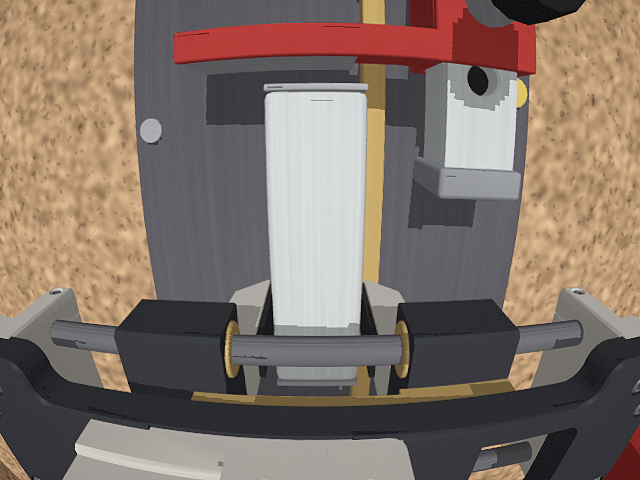

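The fence contact is at x≈1.2 mm, as expected. The y push stuck on friction because I kept the full press on the fence. I'll relieve that and go on.

Run:
```python
from h import *
z=.0273; x=.0012
manip.servo_line(W(x,-.080,z),vel=.03); manip.sleep(.1); f0=ff(); st('relieved')
y=-.080
for k in range(20):
    y+=.001; manip.servo_line(W(x,y,z),vel=.03); manip.sleep(.04); d=ff()-f0; p=Fx(manip.current_tool_pos())
    print(round(y,4),ff().round(1),(p*1e3).round(1))
    if (y-p[1])>.004 or ff()[1]<-12: break
st('stop'); snap('wrist','w8.png')
```

```text
relieved 27.65 tcp [  1.1 -80.   27.1] f [-1.5 -1.9 -4. ] gap 39.4
-0.079 [-2.9 -1.  -5.3] [  1.2 -78.5  27.2]
-0.078 [-2.6 -0.4 -5.3] [  1.2 -77.7  27.3]
-0.077 [-2.1 -1.2 -5.2] [  1.1 -76.9  27.3]
-0.076 [-3.  -1.  -4.1] [  1.2 -76.   27.3]
-0.075 [-3.  -1.8 -5. ] [  1.2 -74.9  27.3]
-0.074 [-1.8 -0.8 -5.5] [  1.2 -73.9  27.3]
-0.073 [-3.1 -2.2 -4.4] [  1.2 -73.3  27.3]
-0.072 [-2.8 -4.  -5. ] [  1.2 -72.5  27.2]
-0.071 [-2.3 -4.2 -4.2] [  1.1 -71.3  27.3]
-0.07 [-2.2 -5.5 -5.6] [  1.1 -70.9  27.2]
-0.069 [-3.1 -6.5 -5.2] [  1.1 -70.8  27.1]
-0.068 [-2.5 -9.3 -5.2] [  1.1 -70.7  27.1]
-0.067 [ -1.7 -11.6  -3.7] [  1.1 -70.6  27. ]
-0.066 [ -2.9 -13.6  -3.8] [  1.1 -70.5  27. ]
stop 31.73 tcp [  1.1 -70.5  27. ] f [ -2.9 -13.6  -3.8] gap 39.6
```

View pics/w8.png

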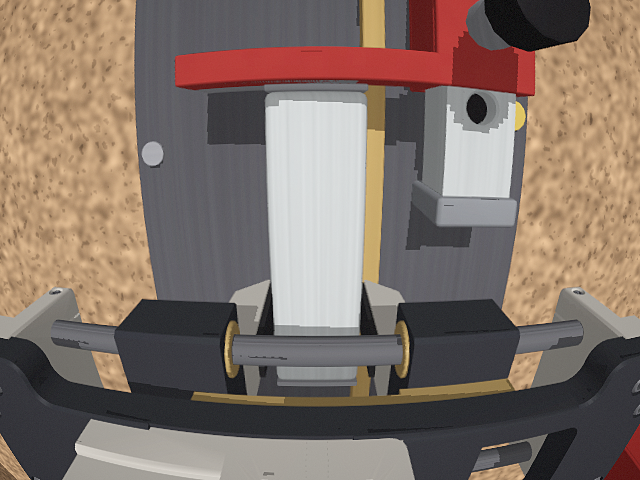

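Run:
```python
from h import *
manip.servo_line(W(.0015,-.0695,.0266),vel=.03); manip.sleep(.1); st('pre')
effector.open_jaws(); manip.sleep(.2); st('open')
manip.servo_line(W(.0015,-.0695,.10),vel=.12)
manip.servo_line(W(.0,-.11,.16),vel=.2); manip.sleep(.2); st('up')
import pickle
c,im=snap('wrist','w9.png'); pickle.dump(c,open('w9.pkl','wb'))
```

```text
pre 32.15 tcp [  1.2 -70.8  26.5] f [-3.8 -6.7 -2.4] gap 39.6
open 33.33 tcp [  1.5 -69.5  26.6] f [-0.1 -0.2 -0.8] gap 91.9
up 34.79 tcp [  -0.9 -109.   158.9] f [-0.1  0.4  0.4] gap 91.6
```

View pics/w9.png

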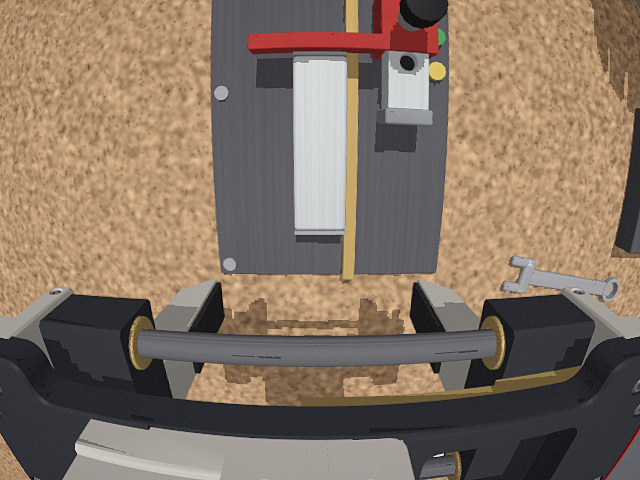

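Run:
```python
from h import *
import pickle
c=pickle.load(open('w9.pkl','rb')); im=cv2.imread('pics/w9.png'); hs=cv2.cvtColor(im,cv2.COLOR_BGR2HSV)
m=np.zeros(im.shape[:2],bool); m[45:245,285:350]=1
b=big(m&(hs[...,1]<40)&(hs[...,2]>150))[0][0]
L=[];Rr=[]
for v in range(70,225,5):
    u=np.nonzero(b[v])[0]; L.append((u.min()-.5,v)); Rr.append((u.max()+.5,v))
for n,e in (('L',L),('R',Rr)):
    p=np.array([Fx(q) for q in onplane(c,e,.04,True)]); k=np.polyfit(p[:,1],p[:,0],1); print(n,'slope',k[0].round(4),'x at y=-45',(np.polyval(k,-.045)*1e3).round(1))
cb=np.nonzero(b[:,320])[0]; print(cb.min(),cb.max())
for v in (cb.max(),234.5,cb.min()): print(v,(Fx(onplane(c,[320,v],.04,True)[0])*1e3).round(1))
cv2.imwrite('pics/w9c.png',cv2.resize(im[20:120,230:460],None,fx=3.4,fy=3.4,interpolation=cv2.INTER_CUBIC))
```

```text
L slope -0.0037 x at y=-45 -18.5
R slope 0.0007 x at y=-45 20.7
60 228
228 [   1.6 -108.2   40. ]
234.5 [   1.6 -113.5   40. ]
60 [ 1.2 19.8 40. ]
```

View pics/w9c.png

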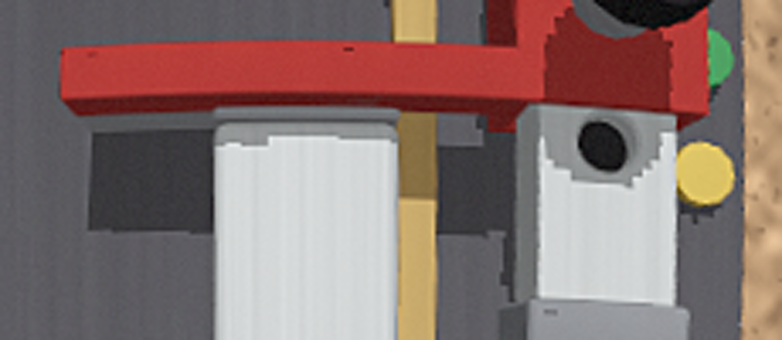

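The tube measures x≈+1.1 mm with yaw under 0.004 rad and looks flush with both faces. I'll confirm with light closed-finger pushes on the side and the end.

Run:
```python
from h import *
effector.close(f_grip=10)
manip.servo_line(W(-.055,-.05,.10),vel=.25)
manip.servo_line(W(-.055,-.05,.026),vel=.12); manip.sleep(.1); st('side start')
f0=ff(); x=-.050
manip.servo_line(W(x,-.05,.026),vel=.05)
for k in range(22):
    x+=.0015; manip.servo_line(W(x,-.05,.026),vel=.05); d=ff()-f0
    if d[0]<-6: break
print(d.round(1)); st('side push')
manip.servo_line(W(-.055,-.05,.026),vel=.1); manip.servo_line(W(-.055,-.05,.08),vel=.2)
manip.servo_line(W(.0,-.142,.08),vel=.25); manip.servo_line(W(.0,-.142,.026),vel=.12); manip.sleep(.1); f0=ff(); st('end start')
y=-.136; manip.servo_line(W(.0,y,.026),vel=.05)
for k in range(22):
    y+=.0015; manip.servo_line(W(.0,y,.026),vel=.05); d=ff()-f0
    if d[1]<-6: break
print(d.round(1)); st('end push')
```

```text
side start 37.7 tcp [-54.2 -50.   26.7] f [-0.5 -0.3 -0.1] gap 1.0
[-10.7   0.4  11. ]
side push 40.95 tcp [-35.6 -50.   25.6] f [-11.3   0.1  11. ] gap 0.3
end start 43.02 tcp [   0.6 -141.7   26.8] f [-0.7  0.1  0.7] gap 0.4
[ 0.2 -7.4  2.5]
end push 45.79 tcp [  -0.  -123.8   26. ] f [-0.5 -7.3  3.2] gap 0.5
```

Run:
```python
from h import *
import pickle
manip.servo_line(W(.0,-.142,.026),vel=.1); manip.servo_line(W(.0,-.142,.12),vel=.2)
manip.servo_line(W(.0,-.11,.17),vel=.2); manip.sleep(.3); st()
c,im=snap('wrist','w10.png'); cs,s=snap('side','s10.png')
hs=cv2.cvtColor(im,cv2.COLOR_BGR2HSV)
uv=proj(c,[W(.001,-.045,.04)],True)[0].astype(int); print(uv)
m=np.zeros(im.shape[:2],bool); m[uv[1]-105:uv[1]+105,uv[0]-34:uv[0]+30]=1
b=big(m&(hs[...,1]<40)&(hs[...,2]>150))[0][0]
for n in 'LR':
    e=[]
    for v in range(uv[1]-65,uv[1]+60,5):
        u=np.nonzero(b[v])[0]; e.append((u.min()-.5 if n=='L' else u.max()+.5,v))
    p=np.array([Fx(q) for q in onplane(c,e,.04,True)]); k=np.polyfit(p[:,1],p[:,0],1); print(n,k[0].round(4),(np.polyval(k,-.045)*1e3).round(1))
hh=cv2.cvtColor(s,cv2.COLOR_BGR2HSV); mm=np.zeros(s.shape[:2],bool); mm[265:305,328:360]=1
kb=big(mm&(hh[...,2]<45))[0]; print('knob px',kb[2],'pred home/up',proj(cs,[W(.065,.05,.086),W(.065,.05,.095)]).round(1).tolist())
cv2.imwrite('pics/s10c.png',cv2.resize(s[230:370,280:440],None,fx=4,fy=4,interpolation=cv2.INTER_CUBIC))
```

```text
47.52 tcp [  -0.6 -110.5  169.1] f [ 0.6 -0.9  0.5] gap 0.7
[318 143]
L -0.0032 -18.5
R -0.0041 20.8
knob px [342.96470588 284.10588235] pred home/up [[343.8, 283.2], [343.9, 280.3]]
```

View pics/w10.png

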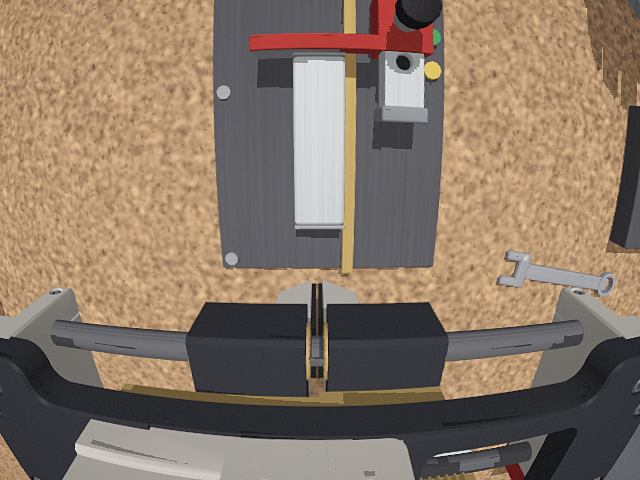

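View pics/s10c.png

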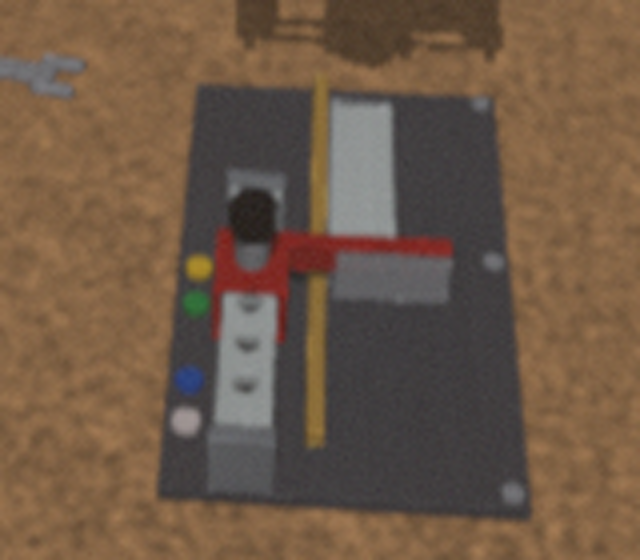

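The tube lies against the fence and the stop, the knob is down beside green, and the gripper is clear. I'm handing in.

Run:
```python
from h import *
manip.hand_in(); print(manip.current_clock())
```

```text
the job is handed in; nothing more can be done
the job is handed in; nothing more can be done
```

The job is handed in at about 48 s of the 70 s allowed, and my last checks showed the pin seated and the tube flush. The hand-in reports no verdict.

**What I did**
- **Stop:** I pulled the knob up about 11 mm against 10.8 N, slid the stop −30 mm to the green-tag hole, lowered the pin and let go.
- **Tube:** I laid it 40 mm side down, pushed it against the fence and then the stop, and released it. Light closed-finger pushes on its side and end then met solid resistance.

**Last checks**
- **Tube position:** its centre measured about x +1.1 mm in the fixture frame (target +1). It was within 0.004 rad of the fence direction and looked flush with the stop in the picture.
- **Pin:** the knob was at home height within about 1 px of the side-view prediction, where a raised pin would differ by 3 px. The spring pull was gone after release.
- **Robot:** the gripper was clear of everything, with no contact force.

**What disagreed**
- My first push towards the stop stuck on friction because I was still pressing on the fence. I eased off and repeated it.
- Contact with the stop came about 1–2 mm further along +y than the camera estimate. That is within the pin's play plus the calibration error.
- I did not measure the bystanders again. The arm never went near them, and those in the last pictures looked unmoved.

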